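# Lay the slide boxes flat

### The job

Two slide boxes have been left standing on edge on the bench. Without picking anything up or gripping it, push each one over gently with the fingertips so that it lies flat with its lid on top (not underneath), right beside where it stood, without shoving it along the bench. Leave everything else on the bench undisturbed.

Things in the scene. Friction and masses are not known exactly. Their poses are not given: they have to be found in the camera images.
- slide_box_low: Closed slide box (lid fixed shut) 86 (x) x 98 (y) x 30 mm (z), 0.15-0.31 kg. Hinge at +x, catch at -x. Origin: centre of the underside; +z points out of the lid, whose face is 30 mm from the origin. Starts on its hinge edge (+x down), 86 mm tall, lid away from the robot, turned up to 29 deg. Pushed near its top edge it tips without sliding; past about 20 deg it falls by itself.
- slide_box_tall: Closed slide box (lid fixed shut) 86 (x) x 98 (y) x 30 mm (z), 0.15-0.31 kg. Hinge at +x, catch at -x. Origin: centre of the underside; +z points out of the lid, whose face is 30 mm from the origin. Starts on a short end (-y down), 98 mm tall, lid towards the robot, turned up to 29 deg. Pushed near its top edge it tips without sliding; past about 20 deg it falls by itself.
- forceps: steel curved forceps, 14x126x11 mm, lying along x on the bench between the two boxes; a bystander; origin at the centre of its underside
- moulds: small stack of steel base moulds, 30x39x22 mm, behind the boxes; a bystander; origin at the centre of its underside
- cassette: flat embedding cassette with a wax block, 40x28x11 mm, behind the boxes; a bystander; origin at the centre of its underside
- jar: staining jar with knobbed lid, 55 mm across, 114 mm tall, behind the boxes; a bystander; origin at the centre of its underside
- slide_rack: steel slide rack with a wire bail, 25x103x64 mm, behind the boxes on the right; a bystander; origin at the centre of its underside
- beaker: small glass beaker, 52 mm across, 65 mm tall, behind the boxes; a bystander; origin at the centre of its underside
- petri_dish: clear petri dish, 57 mm across, 12 mm tall, at the back beside the flotation bath; a bystander; origin at the centre of its underside
Mind the look-alikes: they are no part of the job. What is shaped like the slide_box_low but turquoise is not meant.

How it is judged (in metres and radians):
At the end, for the whole second after the job is handed in: Both slide boxes lie at rest flat on the bench, lid up within 0.08 rad, underside within 8 mm of the bench top, origin within 110 mm of where it started (tipping alone shifts it 60 to 70 mm) (angle between each of slide_box_low, slide_box_tall's own z axis and vertical below 0.08 rad and height (world z) of each of slide_box_low, slide_box_tall below 0.008 m and distance of each of slide_box_low, slide_box_tall from where it was at the start of the episode below 0.11 m and linear speed of each of slide_box_low, slide_box_tall below 0.02 m/s); the robot touches nothing.
It fails at once if a slide box is lifted: its origin rises above 75 mm (height (world z) of any of slide_box_low, slide_box_tall above 0.075 m).
It fails at once if a slide box is gripped or pressed with more than 18 N (contact force between the fingers and slide_box_low above 18 N or contact force between the fingers and slide_box_tall above 18 N).
It fails at once if a slide box is carried or shoved more than 180 mm (distance of any of slide_box_low, slide_box_tall from where it was at the start of the episode above 0.18 m).
It fails at once if a bystander is displaced more than 20 mm (distance of any of forceps, moulds, cassette, jar, slide_rack, beaker, petri_dish from where it was at the start of the episode above 0.02 m).
It fails at once if a bystander is tipped over (angle between any of forceps, moulds, cassette, jar, slide_rack, beaker, petri_dish's own z axis and vertical above 0.4 rad).
It also fails if it takes over 48 s, if anything falls off the work surface, if the arm or the gripper's body presses on something with over 40 N, if the wrist force passes 120 N, or if a joint passes its speed limit or range.

### The arm

A 7-joint arm with a two-finger parallel gripper is mounted at the origin on a cart in front of the work surface, level with it; the furniture and walls round the work are solid. World frame = base frame: x ahead of the robot, y to its left, z up, the work surface at z = 0. Lengths are in mm, angles in rad, forces in N, time in s.
With the tool pointing down it reaches from about 400 to 875 mm from the base axis. Payload 4.4 kg.
Tool frame: the origin (TCP) lies on the centre line of the jaws, within the pads' length; the fingertips stand 19 mm ahead of it and the grasp point (between the pads) is the TCP; z points along the fingers, y is the line along which they close (so a half turn about z gives the same grasp; the last joint's range is limited). The gripper opens to 85 mm and grips with 20 to 120 N. Pads are 22 mm wide; open, the fingers measure 114 mm over their backs; the gripper's body (76 mm by 85 mm) begins 54 mm behind the grasp point. The pads swing forward as they close: fully open they stand 13 mm farther back than shut.
Start: joints at [-1.259, 0.628, 0.038, 1.517, -0.027, 0.996, -0.02], TCP at [239.748, 604.184, 250.313] pointing down, gripper open.
Joint ranges: [-3.06, 3.06], [-0.37, 2.12], [-1.25, 1.32], [0.18, 2.47], [-1.1, 4.24], [0.23, 1.98], [-2.94, 2.94]. Speed limits (rad/s): [2.57, 2.57, 3.14, 3.14, 3.14, 3.14, 3.14].

### API

Orientations are given as [roll, pitch, yaw] about the fixed x, y, z axes, in that order (R = Rz(yaw) Ry(pitch) Rx(roll)).
In Python, from cell import ctrl, viewer, silhouettes gives the robot as it stands.
- The arm moves only by the shell command python3 -m creep 'ROWS'. ROWS is JSON, a list of rows, each an object with "jaw": the gripper command: -1 is shut, 1 is fully open, values between are in proportion; "xyz": the shift along the tool's x, y, z in mm, a list of three; "angular": the turn, a rotation vector about the tool's x, y, z in rad, a list of three. In form: [{"jaw": jaw, "xyz": [tx, ty, tz], "angular": [rx, ry, rz]}, ...]. A call has 1 to 12 rows; each row is the pose to reach, as a shift and turn from the pose commanded when the call began, along the tool's axes at that moment; what a row does not reach only later rows make up. A row lasts 1/8 s, in which the tool goes at most 62.5 mm and 10.7 degrees, less where a joint would pass 70% of its speed; a pose out of reach is approached as far as the arm can. A call with a gripper value outside its range is refused whole. The fingers move at their own pace and stop on an object; the grip force is fixed at half the most. Time passes only in rows, so rows that repeat a pose let the fingers close. It gives the time, the measured TCP pose, the force, the opening and the grip force at its end, in the units of the state.
- ctrl.read_state(): the state, without advancing time (a new reading comes with each control period).
- viewer.get_image(name): name is "side" or "top"; returns (picture, depth): 480x640x3 uint8, red, green, blue; 480x640 float32, mm along the optical axis (not along the pixel's ray), 0 where there is no reading.
- viewer.camera_model(name): a dict with "fx", "fy", "cx", "cy" (pixels), "dist" ([k1, k2, p1, p2, k3] as OpenCV has them; the pictures are not rectified), "T" (4x4, takes a point from camera to world coordinates). Camera axes: x right, y down, z forward; pixel columns grow to the right and rows downward; lengths in mm; the calibration is good to about 2 mm. A picture is of the moment at which its call begins. camera_model takes no time and is no camera call.
- ctrl.finish_job(): hands the job in; it is judged then, once.
Trained networks look in the newest picture that a camera, given by its name, has taken for a name from the list of things; names that differ only in an ending like _2 or _b are one class to them, and where a whole thing is asked for, a point or a joint stands for the part that bears it (a point fixed in the world has none). Each returns a list of dicts, best first, with "score" (0 to 1); they miss things now and then, are a little off and sometimes report something else, mostly with a low value. They report only what shows in the picture. A call takes as long as a camera call. They do not tell look-alikes from the thing itself.
- silhouettes(camera, target): "pixels" (480x640 bool, what is visible of it) and "xy" ([column, row] in pixels, amid what is visible of it).
The state is a dict: "clock": time; "qpos": joint angles; "qd": joint speeds; "tau": joint torques, N m; "eef_pos": TCP position; "tool_rot": TCP orientation; "force": force on the tool from outside, world axes, zero at the start; "torque": the same for the moment, N m; "width": finger opening in mm; "gripper_force": force on a finger pad.
Only numpy, scipy, OpenCV 4.12 (cv2) and the standard library are available. Lean on these libraries where they do the work, as an engineer would, in place of code of your own. Each camera call takes 0.05 s, during which the arm holds its last target. There are 200 camera calls.

## Working session

There is one attempt and no reset: what is moved stays moved. The work goes in short steps, Python scripts to look and compute and a shell command to move; the robot and the scene stay as the last step left them, time stands still between calls to the robot, and variables do not carry over. Pictures are saved under pics/ and viewed, at most 10 in all, crops included, and the job is handed in when it is done.

```bash
mkdir -p pics
cat > h.py <<'E'
import numpy as np, cv2
from cell import ctrl, viewer, silhouettes
def pts(cam, depth, mask):
    m=viewer.camera_model(cam); v,u=np.nonzero(mask&(depth>0)); 
    K=np.array([[m['fx'],0,m['cx']],[0,m['fy'],m['cy']],[0,0,1.]])
    n=cv2.undistortPoints(np.c_[u,v].astype(float).reshape(-1,1,2),K,np.array(m['dist'],float)).reshape(-1,2)
    z=depth[v,u]; T=np.array(m['T'])
    return np.c_[n*z[:,None],z]@T[:3,:3].T+T[:3,3], np.c_[u,v]
E
python3 - <<'E'
from h import *
ims={}
for c in('top','side'):
    im,d=viewer.get_image(c); ims[c]=im
    cv2.imwrite(f'pics/{c}0.png',im[:,:,::-1])
    for t in('slide_box_low','slide_box_tall','forceps'):
        for s in silhouettes(c,t)[:4]:
            m=s['pixels']; P,_=pts(c,d,m)
            col=im[m].mean(0).round()
            if len(P): 
                print(c,t,round(s['score'],2),s['xy'],m.sum(),col,'lo',np.percentile(P,3,0).round(),'hi',np.percentile(P,97,0).round())
                Q=P[P[:,2]>P[:,2].max()-12]
                r=cv2.minAreaRect(Q[:,:2].astype(np.float32)); print('   top',len(Q),np.round(r[0]),np.round(r[1]),round(r[2],1),'zmax',P[:,2].max().round())
s=ctrl.read_state();print(s['clock'],s['eef_pos'],s['tool_rot'],s['width'])
E
```

```text
top slide_box_low 0.79 [418.5, 239.4] 1214 [27. 95. 86.] lo [ 584. -225.    2.] hi [ 669. -168.   85.]
   top 790 [ 628. -198.] [98. 30.] 26.0 zmax 90.0
top slide_box_low 0.69 [449.7, 308.5] 1103 [26. 44. 89.] lo [ 476. -299.   13.] hi [ 504. -205.   86.]
   top 827 [ 490. -254.] [30. 99.] 0.3 zmax 89.0
top slide_box_tall 0.78 [293.0, 302.1] 890 [22. 43. 92.] lo [473.   4.  14.] hi [523.  78. 101.]
   top 737 [497.  41.] [81. 30.] 64.0 zmax 104.0
top forceps 0.48 [355.4, 330.5] 20 [118. 117. 111.] lo [438. -90.   4.] hi [524. -76.  10.]
   top 20 [481. -85.] [ 6. 89.] 79.8 zmax 10.0
side slide_box_low 0.91 [317.2, 425.1] 1774 [32. 53. 99.] lo [ 478. -302.   18.] hi [ 506. -208.   86.]
   top 1371 [ 493. -253.] [30. 98.] 0.2 zmax 89.0
side slide_box_low 0.71 [380.9, 353.6] 1705 [21. 92. 87.] lo [ 583. -230.    3.] hi [ 673. -172.   85.]
   top 1152 [ 631. -198.] [99. 30.] 25.9 zmax 89.0
side slide_box_low 0.53 [428.9, 247.7] 1350 [123. 118. 119.] lo [774. -86.   5.] hi [820. -41. 112.]
   top 81 [799. -61.] [17. 16.] 62.1 zmax 115.0
side slide_box_tall 0.6 [253.7, 262.6] 1446 [30. 47. 85.] lo [472.  -0.   5.] hi [528.  74. 100.]
   top 790 [500.  41.] [84. 30.] 63.7 zmax 101.0
side slide_box_tall 0.49 [428.3, 248.2] 1354 [123. 119. 119.] lo [774. -85.   6.] hi [821. -39. 112.]
   top 81 [799. -61.] [17. 16.] 62.1 zmax 115.0
0.4 [239.70359781 604.12741377 250.17155025] [-3.14134523e+00 -7.08224884e-05  2.76376698e+00] 85.13229227853977
```

View pics/top0.png

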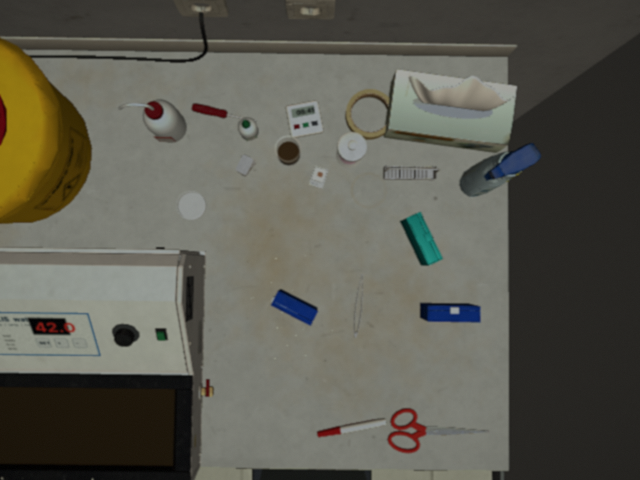

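View pics/side0.png

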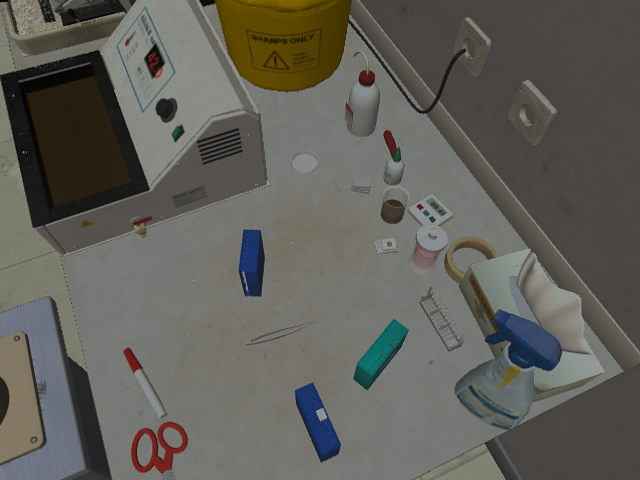

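The side view shows the tall blue box at (252,262), the low blue box at (317,425) and the turquoise one at (381,354). The top view shows them at (293,302), (450,308) and (418,239). Blue (450,308) is slide_box_low, because the turquoise one is excluded as a look-alike. Next I'll confirm the lid sides in a crop and check the heights along the transit path.

Run:
```python
from h import *
im,d=viewer.get_image('side')
a=cv2.resize(im[215:315,195:328],(399,300),interpolation=2*2); b=cv2.resize(im[370:470,260:393],(399,300),interpolation=4)
im2,d2=viewer.get_image('top')
c=cv2.resize(im2[255:355,227:360],(399,300),interpolation=4); e=cv2.resize(im2[255:355,387:520],(399,300),interpolation=4)
cv2.imwrite('pics/crop1.png',np.vstack([np.hstack([a,b]),np.hstack([c,e])])[:,:,::-1])
for n,D in(('side',d),('top',d2)):
    P,_=pts(n,D,D>0)
    for y0 in range(-350,700,75):
        r=[]
        for x0 in range(150,750,75):
            s=P[(abs(P[:,0]-x0-37)<38)&(abs(P[:,1]-y0-37)<38),2]; r.append(int(s.max()) if len(s) else None)
        print(n,y0,r)
```

```text
side -350 [None, None, 2, 4, 85, 5, 5, 279]
side -275 [7, 13, 5, 6, 88, 85, 88, 277]
side -200 [12, 17, 12, 5, 5, 84, 87, 83]
side -125 [4, 19, 5, 9, 12, 12, 4, 4]
side -50 [5, 18, 5, 6, 101, 4, 4, 14]
side 25 [5, 4, 6, 5, 102, 100, 4, 5]
side 100 [4, 5, 4, 5, 5, 5, 5, 5]
side 175 [121, 121, 122, 172, 230, 231, 206, 16]
side 250 [122, 113, 120, 199, 232, 232, 207, 16]
side 325 [122, 87, 122, 199, 232, 232, 208, 6]
side 400 [122, 86, 122, 175, 233, 231, 243, 253]
side 475 [121, 87, 121, 176, 233, 232, 243, 237]
side 550 [123, 123, 121, 173, 232, 231, 207, None]
side 625 [115, 248, None, None, 164, None, 3, None]
top -350 [7, 11, 8, 7, 87, 8, 7, 279]
top -275 [10, 14, 6, 7, 89, 86, 89, 277]
top -200 [15, 19, 8, 8, 7, 87, 88, 84]
top -125 [7, 23, 7, 9, 16, 14, 8, 6]
top -50 [7, 22, 7, 6, 102, 6, 6, 16]
top 25 [7, 7, 7, 7, 103, 103, 6, 7]
top 100 [7, 8, 7, 9, 5, 6, 7, 17]
top 175 [122, 124, 123, 177, 232, 233, 16, 17]
top 250 [124, 116, 123, 201, 234, 232, 59, 14]
top 325 [123, 87, 123, 201, 234, 232, 7, 6]
top 400 [125, 88, 124, 177, 233, 233, 252, 275]
top 475 [122, 89, 123, 179, 233, 231, 270, 277]
top 550 [121, 88, 124, 137, None, None, 157, None]
top 625 [None, None, None, None, None, None, 2, None]
```

View pics/crop1.png

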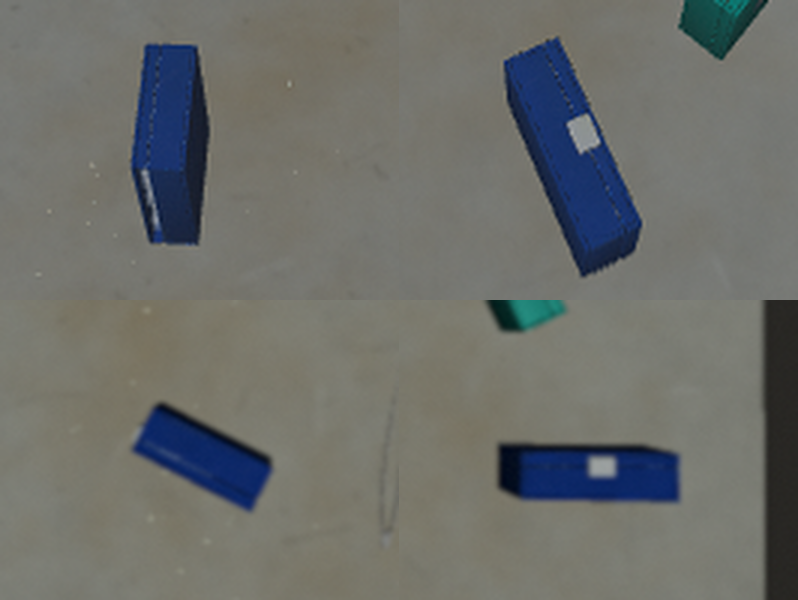

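The lid seam of the low box is on its far (+x) side and that of the tall box on its near side, as described. So I push tall from the near side along (0.90,-0.44) and low from the far side along -x. Tall goes first, with a high transit.

```bash
python3 -m creep '[{"jaw":-1,"xyz":[0,0,-60],"angular":[0,0,0]},{"jaw":-1,"xyz":[-40,-42,-60],"angular":[0,0,0]},{"jaw":-1,"xyz":[-80,-85,-60],"angular":[0,0,0]},{"jaw":-1,"xyz":[-120,-128,-60],"angular":[0,0,0]},{"jaw":-1,"xyz":[-160,-171,-60],"angular":[0,0,0]},{"jaw":-1,"xyz":[-200,-214,-60],"angular":[0,0,0]},{"jaw":-1,"xyz":[-240,-257,-60],"angular":[0,0,0]},{"jaw":-1,"xyz":[-280,-300,-60],"angular":[0,0,0]},{"jaw":-1,"xyz":[-320,-342,-60],"angular":[0,0,0]},{"jaw":-1,"xyz":[-360,-385,-60],"angular":[0,0,0.04]},{"jaw":-1,"xyz":[-396,-424,-60],"angular":[0,0,0.08]},{"jaw":-1,"xyz":[-396,-424,-60],"angular":[0,0,0.08]}]'; python3 -c "
from h import *
print(ctrl.read_state()['qpos'])"
```

```text
clock: 2.0
eef_pos: [452.6, 59.5, 310.7]
tool_rot: [-3.141, 0.002, 2.675]
force: [-0.3, 0.5, 0.4]
width: 0.2
gripper_force: 0.0
[-0.36914815  0.28017065  0.22610941  1.95442246 -0.07594784  0.91394251
  0.99914598]
```

```bash
python3 -m creep '[{"jaw":-1,"xyz":[0,0,50],"angular":[0,0,0]},{"jaw":-1,"xyz":[0,0,100],"angular":[0,0,0]},{"jaw":-1,"xyz":[0,0,150],"angular":[0,0,0]},{"jaw":-1,"xyz":[0,0,190],"angular":[0,0,0]},{"jaw":-1,"xyz":[0,0,208],"angular":[0,0,0]},{"jaw":-1,"xyz":[0,0,208],"angular":[0,0,0]},{"jaw":-1,"xyz":[0,0,208],"angular":[0,0,0]}]'
python3 - <<'E'
from h import *
im,d=viewer.get_image('side'); cv2.imwrite('pics/s1.png',cv2.resize(im[130:330,120:386],(798,600),interpolation=4)[:,:,::-1])
E
```

```text
clock: 2.88
eef_pos: [451.9, 64.7, 103.0]
tool_rot: [3.141, 0.001, 2.685]
force: [0.1, -0.3, 0.1]
width: 0.0
gripper_force: 0.0
```

View pics/s1.png

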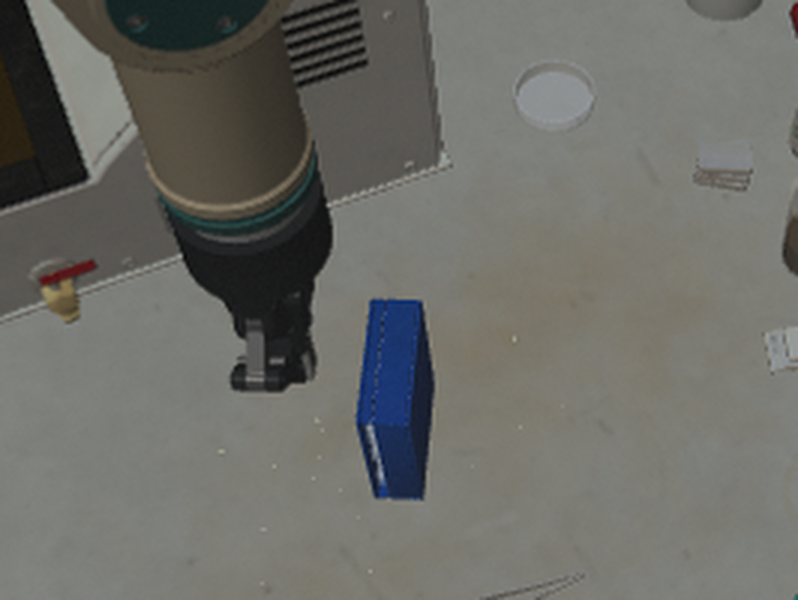

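The fingertips sit just short of the near face of the tall box, centred on it near the top edge (crop 270,385). I'll push slowly.

```bash
python3 -m creep '[{"jaw":-1,"xyz":[-6,0,0],"angular":[0,0,0]},{"jaw":-1,"xyz":[-12,0,0],"angular":[0,0,0]},{"jaw":-1,"xyz":[-17,0,0],"angular":[0,0,0]},{"jaw":-1,"xyz":[-21,0,0],"angular":[0,0,0]},{"jaw":-1,"xyz":[-25,0,0],"angular":[0,0,0]},{"jaw":-1,"xyz":[-29,0,0],"angular":[0,0,0]},{"jaw":-1,"xyz":[-33,0,0],"angular":[0,0,0]},{"jaw":-1,"xyz":[-37,0,0],"angular":[0,0,0]},{"jaw":-1,"xyz":[-41,0,0],"angular":[0,0,0]},{"jaw":-1,"xyz":[-45,0,0],"angular":[0,0,0]},{"jaw":-1,"xyz":[-49,0,0],"angular":[0,0,0]},{"jaw":-1,"xyz":[-52,0,0],"angular":[0,0,0]}]'
python3 - <<'E'
from h import *
im,d=viewer.get_image('side'); cv2.imwrite('pics/s2.png',cv2.resize(im[130:330,120:386],(798,600),interpolation=4)[:,:,::-1])
E
```

```text
clock: 4.42
eef_pos: [498.4, 40.9, 102.3]
tool_rot: [3.142, 0.0, 2.684]
force: [1.0, -0.2, 0.1]
width: -0.1
gripper_force: 0.0
```

View pics/s2.png

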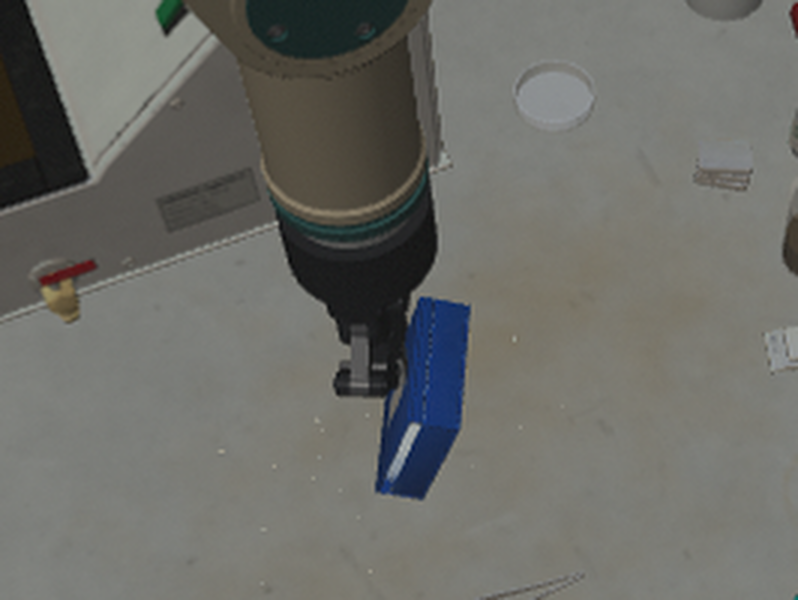

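The box is tipping about its far bottom edge without sliding, at roughly 15°. I'll push a little further, then retreat and rise.

```bash
python3 -m creep '[{"jaw":-1,"xyz":[-4,0,0],"angular":[0,0,0]},{"jaw":-1,"xyz":[-8,0,0],"angular":[0,0,0]},{"jaw":-1,"xyz":[-12,0,0],"angular":[0,0,0]},{"jaw":-1,"xyz":[-16,0,0],"angular":[0,0,0]},{"jaw":-1,"xyz":[-20,0,0],"angular":[0,0,0]},{"jaw":-1,"xyz":[-20,0,0],"angular":[0,0,0]},{"jaw":-1,"xyz":[-20,0,0],"angular":[0,0,0]},{"jaw":-1,"xyz":[-20,0,-40],"angular":[0,0,0]},{"jaw":-1,"xyz":[-20,0,-100],"angular":[0,0,0]},{"jaw":-1,"xyz":[-20,0,-100],"angular":[0,0,0]}]'
python3 - <<'E'
from h import *
for c in('top','side'):
    im,d=viewer.get_image(c)
    for s in silhouettes(c,'slide_box_tall')[:2]:
        P,_=pts(c,d,s['pixels'])
        if len(P): print(c,round(s['score'],2),s['xy'],np.median(P,0).round(),np.percentile(P[:,2],[3,50,97]).round(),im[s['pixels']].mean(0).round(), [np.round(k) if k is not None else 0 for k in cv2.minAreaRect(P[:,:2].astype(np.float32))])
s=ctrl.read_state();print(s['eef_pos'],s['tool_rot'],s['qpos'])
E
```

```text
clock: 5.72
eef_pos: [518.7, 32.4, 206.4]
tool_rot: [3.137, 0.007, 2.684]
force: [-0.2, 0.9, -0.2]
width: -0.1
gripper_force: 0.0
top 0.82 [313.1, 264.5] [569.   9.  29.] [25. 29. 34.] [ 42.  63. 114.] [array([559.,   9.]), array([86., 87.]), np.float64(65.0)]
side 0.89 [288.6, 273.8] [556.   6.  30.] [ 5. 30. 33.] [ 41.  63. 111.] [array([557.,  15.]), array([ 87., 102.]), np.float64(64.0)]
[514.90595855  32.30614927 201.28011986] [-3.14040923e+00 -2.20787695e-03  2.68403272e+00] [-0.23682528  0.51188191  0.17441218  1.94286033 -0.13248889  0.70019789
  1.13061461]
```

Tall lies flat, with its top at 30 mm, at about (557,13), where tipping alone should put it. Next I go to the far side of low.

```bash
python3 -m creep '[{"jaw":-1,"xyz":[-30,-49,0],"angular":[0,0,-0.1]},{"jaw":-1,"xyz":[-60,-98,0],"angular":[0,0,-0.2]},{"jaw":-1,"xyz":[-90,-147,0],"angular":[0,0,-0.3]},{"jaw":-1,"xyz":[-120,-196,0],"angular":[0,0,-0.4]},{"jaw":-1,"xyz":[-150,-244,0],"angular":[0,0,-0.458]},{"jaw":-1,"xyz":[-150,-244,0],"angular":[0,0,-0.458]},{"jaw":-1,"xyz":[-150,-244,0],"angular":[0,0,-0.458]},{"jaw":-1,"xyz":[-150,-244,45],"angular":[0,0,-0.458]},{"jaw":-1,"xyz":[-150,-244,90],"angular":[0,0,-0.458]},{"jaw":-1,"xyz":[-150,-244,113],"angular":[0,0,-0.458]},{"jaw":-1,"xyz":[-150,-244,113],"angular":[0,0,-0.458]},{"jaw":-1,"xyz":[-150,-244,113],"angular":[0,0,-0.458]}]'
python3 - <<'E'
from h import *
im,d=viewer.get_image('side'); cv2.imwrite('pics/s3.png',cv2.resize(im[280:480,180:446],(798,600),interpolation=4)[:,:,::-1])
E
```

```text
clock: 7.42
eef_pos: [543.5, -251.9, 90.0]
tool_rot: [3.141, 0.001, -3.14]
force: [0.1, -0.6, 0.0]
width: 0.3
gripper_force: 0.0
```

View pics/s3.png

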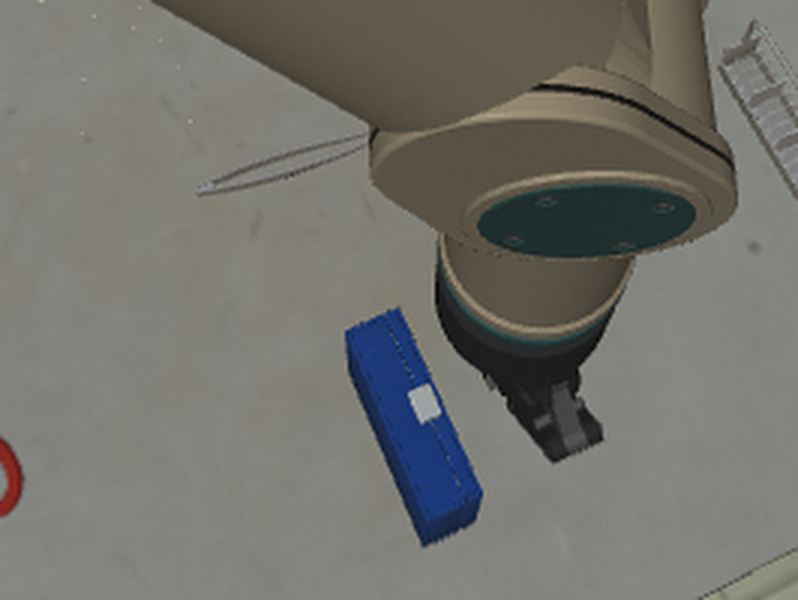

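The gripper tip at crop (575,450) looks shifted towards -y from the box centre, so I'll check it against depth and projection before pushing.

Run:
```python
from h import *
for c in('side','top'):
    m=viewer.camera_model(c);T=np.linalg.inv(m['T']);K=np.array([[m['fx'],0,m['cx']],[0,m['fy'],m['cy']],[0,0,1.]])
    W=np.array([[543.,-252,70],[543,-252,90],[543,-252,144],[491,-253,86],[506,-253,86],[506,-302,86],[506,-302,0]])
    uv=cv2.projectPoints(W,cv2.Rodrigues(T[:3,:3])[0],T[:3,3],K,np.array(m['dist'],float))[0][:,0]
    print(c,uv.round(), ((uv-[180,280])*3).round() if c=='side' else '')
    im,d=viewer.get_image(c); P,uvp=pts(c,d,d>0)
    k=(abs(P[:,0]-550)<50)&(abs(P[:,1]+255)<70)&(P[:,2]>40)&(P[:,0]>512)
    for z in range(50,150,10):
        q=P[k&(abs(P[:,2]-z-5)<5)]
        if len(q): print(z,len(q),q.min(0).round(),q.max(0).round())
```

```text
side [[347. 403.]
 [348. 400.]
 [350. 390.]
 [316. 416.]
 [325. 412.]
 [340. 444.]
 [337. 454.]] [[501. 370.]
 [504. 360.]
 [511. 330.]
 [407. 409.]
 [436. 395.]
 [479. 493.]
 [471. 523.]]
70 6 [ 532. -264.   75.] [ 537. -252.   80.]
80 11 [ 532. -265.   82.] [ 537. -252.   88.]
90 11 [ 532. -267.   91.] [ 539. -257.  100.]
100 1 [ 537. -266.  106.] [ 537. -266.  106.]
110 8 [ 531. -281.  112.] [ 536. -266.  120.]
120 43 [ 530. -289.  121.] [ 541. -267.  130.]
130 33 [ 526. -296.  130.] [ 538. -267.  140.]
140 43 [ 526. -304.  140.] [ 555. -269.  150.]
top [[451. 284.]
 [454. 285.]
 [461. 286.]
 [454. 313.]
 [454. 305.]
 [481. 305.]
 [468. 302.]] 
50 15 [ 578. -206.   50.] [ 599. -196.   59.]
60 12 [ 578. -207.   61.] [ 599. -196.   70.]
70 58 [ 551. -248.   70.] [ 599. -196.   80.]
80 103 [ 578. -232.   80.] [ 599. -196.   86.]
110 1 [ 552. -232.  119.] [ 552. -232.  119.]
120 11 [ 527. -233.  121.] [ 552. -219.  129.]
130 5 [ 529. -225.  137.] [ 551. -221.  140.]
140 18 [ 528. -220.  142.] [ 551. -216.  148.]
```

Depth puts the finger front at x=532, centred at y≈-252. That matches the kinematics; what I took for the tip was the outer linkage. I'll push along tool +x.

```bash
python3 -m creep '[{"jaw":-1,"xyz":[7,0,0],"angular":[0,0,0]},{"jaw":-1,"xyz":[14,0,0],"angular":[0,0,0]},{"jaw":-1,"xyz":[19,0,0],"angular":[0,0,0]},{"jaw":-1,"xyz":[23,0,0],"angular":[0,0,0]},{"jaw":-1,"xyz":[26,0,0],"angular":[0,0,0]},{"jaw":-1,"xyz":[29,0,0],"angular":[0,0,0]},{"jaw":-1,"xyz":[32,0,0],"angular":[0,0,0]},{"jaw":-1,"xyz":[36,0,0],"angular":[0,0,0]},{"jaw":-1,"xyz":[40,0,0],"angular":[0,0,0]},{"jaw":-1,"xyz":[44,0,0],"angular":[0,0,0]},{"jaw":-1,"xyz":[48,0,0],"angular":[0,0,0]}]' && python3 -m creep '[{"jaw":-1,"xyz":[4,0,0],"angular":[0,0,0]},{"jaw":-1,"xyz":[8,0,0],"angular":[0,0,0]},{"jaw":-1,"xyz":[12,0,0],"angular":[0,0,0]},{"jaw":-1,"xyz":[16,0,0],"angular":[0,0,0]},{"jaw":-1,"xyz":[18,0,0],"angular":[0,0,0]},{"jaw":-1,"xyz":[18,0,0],"angular":[0,0,0]},{"jaw":-1,"xyz":[18,0,0],"angular":[0,0,0]},{"jaw":-1,"xyz":[18,0,-40],"angular":[0,0,0]},{"jaw":-1,"xyz":[18,0,-100],"angular":[0,0,0]},{"jaw":-1,"xyz":[18,0,-160],"angular":[0,0,0]},{"jaw":-1,"xyz":[18,0,-160],"angular":[0,0,0]}]'
python3 - <<'E'
from h import *
for c in('top','side'):
    im,d=viewer.get_image(c)
    if c=='side': cv2.imwrite('pics/s4.png',im[:,:,::-1])
    for n in('slide_box_low','slide_box_tall'):
      for s in silhouettes(c,n)[:3]:
        P,_=pts(c,d,s['pixels'])
        if len(P): print(c,n,round(s['score'],2),s['xy'],np.median(P,0).round(),np.percentile(P[:,2],[3,50,97]).round(),im[s['pixels']].mean(0).round(), cv2.minAreaRect(P[:,:2].astype(np.float32)))
E
```

```text
clock: 8.95
eef_pos: [494.2, -252.9, 89.2]
tool_rot: [3.141, -0.001, -3.142]
force: [-0.1, 0.5, 1.1]
width: -0.0
gripper_force: 0.0
clock: 10.32
eef_pos: [479.5, -254.4, 254.2]
tool_rot: [-3.137, 0.009, -3.141]
force: [-0.2, 0.1, -0.6]
width: 0.5
gripper_force: 0.0
top slide_box_low 0.72 [440.7, 341.8] [ 426. -242.   29.] [17. 29. 34.] [ 33.  54. 106.] ((437.9330139160156, -247.9213104248047), (110.78775024414062, 95.53121185302734), 88.06402587890625)
top slide_box_low 0.7 [420.0, 239.3] [ 626. -195.   80.] [11. 80. 86.] [27. 99. 90.] ((631.36669921875, -206.27700805664062), (96.705078125, 49.0020751953125), 26.172945022583008)
top slide_box_tall 0.92 [311.3, 271.2] [555.  12.  29.] [25. 29. 34.] [ 40.  61. 112.] ((555.8169555664062, 12.172344207763672), (85.29631042480469, 99.39027404785156), 64.56298065185547)
side slide_box_low 0.83 [283.1, 443.3] [ 436. -256.   30.] [24. 30. 33.] [ 45.  69. 122.] ((436.0595703125, -249.56997680664062), (109.30352020263672, 88.3365478515625), 89.8740005493164)
side slide_box_low 0.83 [379.7, 350.7] [ 622. -205.   81.] [ 2. 81. 85.] [ 20. 100.  95.] ((644.7535400390625, -185.17620849609375), (134.75608825683594, 42.62687683105469), 25.591136932373047)
```

View pics/s4.png

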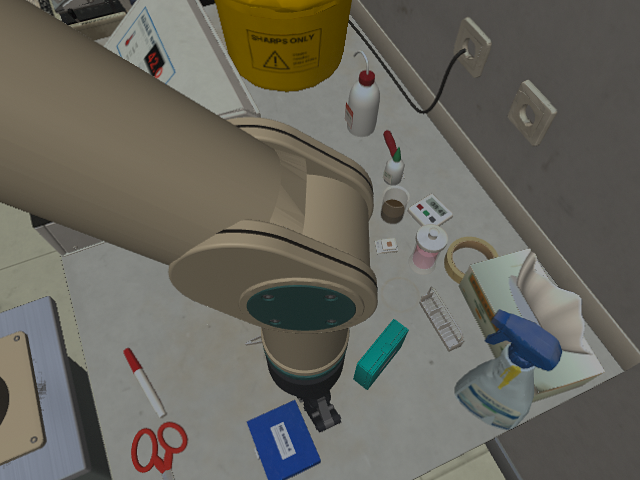

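Low lies flat with its labelled lid up (pixel 283,443; top at 30 mm, centre about (436,-252)). The arm is clear at z≈254, so I'm handing in.

```bash
python3 -c "
from h import *
print(ctrl.finish_job())"
```

```text
the job is handed in; nothing more can be done
None
```

I tipped both blue slide boxes over with the fingertips: each now lies flat, lid up, right beside where it stood. The turquoise look-alike was left alone, no bystander was touched as far as I could see, and the job was handed in at about 10.4 s; the hand-in returned no verdict.

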